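# Heft the chocolate totes and bring the full ones to the rail

### The job

Some of the three lidded totes are full of chocolate and some are empty. In the order dark brown, orange, white, take each by its grab handle and tip that end up by about a centimetre, keeping the far end on the slab, to feel its weight; pull each full tote gently along the slab until its front sits flush against the steel rail, and leave each empty one where it stands. Leave the spoon, the jar, the can and the scraper alone.

Things in the scene. Friction and masses are not known exactly. Their poses are not given: they have to be found in the camera images.
- dark_centre (a point): tote with the dark brown lid: closed grey box 160 long (its x) x 110 wide (y) x 85 mm high with lid, loose on the slab; this point is its centre, 42.5 mm up. x points from the grab-handle end (front, facing rail and robot) to the far end, z up. Empty about 0.28 kg, full 0.79 to 0.91 kg, mass centred; nothing shows which. One or two of the three are full; places and contents change every time
- dark_grab (a point): middle of that tote's black grab handle: an upright block 18 (tote x) x 26 (tote y) x 41 mm high over the lid, top 130 mm, foot 89 mm above the tote's underside, 50 mm in front of the tote's middle. It is hinged at its foot and swings freely fore and aft (up to 0.35 rad, a light spring rights it), so a hand kept upright lifts the end without twisting it
- dark_front (a point): middle of that tote's front foot edge, 80 mm in front of its middle, 6 mm up; the front of foot and lid are one upright plane
- dark_heel (a point): middle of that tote's far bottom edge, 80 mm behind its middle, on which it pivots when the grab end is lifted. Then the handle carries 0.5 to 0.7 of the weight
- milk_centre (a point): tote with the orange lid: closed grey box 160 long (its x) x 110 wide (y) x 85 mm high with lid, loose on the slab; this point is its centre, 42.5 mm up. x points from the grab-handle end (front, facing rail and robot) to the far end, z up. Empty about 0.28 kg, full 0.79 to 0.91 kg, mass centred; nothing shows which. One or two of the three are full; places and contents change every time
- milk_grab (a point): middle of that tote's black grab handle: an upright block 18 (tote x) x 26 (tote y) x 41 mm high over the lid, top 130 mm, foot 89 mm above the tote's underside, 50 mm in front of the tote's middle. It is hinged at its foot and swings freely fore and aft (up to 0.35 rad, a light spring rights it), so a hand kept upright lifts the end without twisting it
- milk_front (a point): middle of that tote's front foot edge, 80 mm in front of its middle, 6 mm up; the front of foot and lid are one upright plane
- milk_heel (a point): middle of that tote's far bottom edge, 80 mm behind its middle, on which it pivots when the grab end is lifted. Then the handle carries 0.5 to 0.7 of the weight
- white_centre (a point): tote with the cream white lid: closed grey box 160 long (its x) x 110 wide (y) x 85 mm high with lid, loose on the slab; this point is its centre, 42.5 mm up. x points from the grab-handle end (front, facing rail and robot) to the far end, z up. Empty about 0.28 kg, full 0.79 to 0.91 kg, mass centred; nothing shows which. One or two of the three are full; places and contents change every time
- white_grab (a point): middle of that tote's black grab handle: an upright block 18 (tote x) x 26 (tote y) x 41 mm high over the lid, top 130 mm, foot 89 mm above the tote's underside, 50 mm in front of the tote's middle. It is hinged at its foot and swings freely fore and aft (up to 0.35 rad, a light spring rights it), so a hand kept upright lifts the end without twisting it
- white_front (a point): middle of that tote's front foot edge, 80 mm in front of its middle, 6 mm up; the front of foot and lid are one upright plane
- white_heel (a point): middle of that tote's far bottom edge, 80 mm behind its middle, on which it pivots when the grab end is lifted. Then the handle carries 0.5 to 0.7 of the weight
- rail_face (a point): the fixed steel stop rail, 20 wide x 760 long x 30 mm high, between the robot and the totes; this point is the middle of its face towards the totes, 15 mm up; x points out of the face towards the totes, y along the rail. The rail does not give
- rail: the same rail; origin under its centre, axes as rail_face, which lies 10 mm further along x
- slab: the dark polished stone slab on which rail and totes stand, 400 x 840 mm, 10 mm thick, lying fixed on the work surface: its top is 10 mm above the work surface; origin under its centre. The totes slide on it with friction of about 0.16 to 0.24
- spoon: bystander: steel spoon about 170 mm long, lying between two totes; origin at its underside. Leave it alone
- nibs: bystander: small amber jar, 40 mm across, 70 mm high, standing between two totes; origin at its underside. Leave it alone
- cocoa: bystander: can with paper label, 76 mm across, 120 mm high, to the left of the slab; origin at its underside. Leave it alone
- scraper: bystander: steel-bladed scraper with a wooden handle, lying to the right of the slab; origin at its underside. Leave it alone
- dark: the same tote (dark brown lid); origin at the middle of its underside
- milk: the same tote (orange lid); origin at the middle of its underside
- white: the same tote (cream white lid); origin at the middle of its underside
Not all that is in view belongs to the job. Leave any turquoise look-alike of the milk alone. What is shaped like the white but pink is not meant.

How it is judged:
By the outcome, as a careful person would: the job done as asked, in the order asked, and still so for the second after the job is handed in, with the robot touching nothing.
It also fails if it takes over 72 s, if anything falls off the work surface, if the arm or the gripper's body presses on something with over 40 N, if the wrist force passes 120 N, or if a joint passes its speed limit or range.

### The arm

A 6-joint arm with a two-finger parallel gripper is mounted at the origin on the work surface. World frame = base frame: x ahead of the robot, y to its left, z up, the work surface at z = 0. Lengths are in m, angles in rad, forces in N, time in s.
With the tool pointing down it reaches from about 0.3 to 0.85 m from the base axis. Payload 4.2 kg.
Tool frame: the origin (TCP) lies midway between the tips of the shut fingers; the grasp point (between the pads) lies 19 mm behind it (env.grip_depth is the distance from the TCP to the grasp point, in m); z points along the fingers, y is the direction in which the jaws open and shut (so a half turn about z gives the same grasp; the last joint's range is limited). The gripper opens to 91 mm and grips with 3 to 60 N. Pads are 32 mm wide; open, the fingers measure 118 mm over their backs; the gripper's body (76 mm by 178 mm) begins 60 mm behind the grasp point.
Start: joints at [1.111, 0.32, 1.565, -0, 1.257, -0.02], TCP at [0.245, 0.52, 0.214] pointing down, gripper open.
Joint ranges: [-3.11, 3.11], [-0.84, 2.01], [0.21, 2.61], [-1.34, 4.49], [0.05, 2.63], [-2.56, 2.56]. Speed limits (rad/s): [2.57, 2.57, 3.14, 3.14, 3.14, 3.14].

### API

Orientations are given as a unit quaternion [w, x, y, z].
In Python, from rig import state, optics, finish_job, env gives the robot as it stands.
- The arm moves only by the shell command python3 -m inch 'ROWS' [FORCE]. ROWS is JSON, one flat list of numbers, 7 for each row, row after row: the shift along the tool's x, y, z in m, then the turn, a rotation vector about the tool's x, y, z in rad, then the gripper command: -1 is shut, 1 is fully open, values between are in proportion. In form: [x, y, z, rx, ry, rz, grip, x, y, z, rx, ry, rz, grip, ...]. A call has 1 to 10 rows; each row is the pose to reach, as a shift and turn from the pose measured when the call began, along the tool's axes at that moment; what a row does not reach only later rows make up. A row lasts 1/10 s, in which the tool goes at most 50 mm and 8.59 degrees, less where a joint would pass 70% of its speed; a pose out of reach is approached as far as the arm can. A call with a gripper value outside its range is refused whole. The fingers move at their own pace and stop on an object; FORCE is the grip in N (left out, the last holds). Time passes only in rows, so rows that repeat a pose let the fingers close. It gives the time, the measured TCP pose, the force and the opening at its end, in the units of the state.
- state(): the state, without advancing time (a new reading comes with each control period).
- optics.get_image(name): name is "scene" or "top" or "wrist"; returns the picture (400x640x3 uint8, red, green, blue); there is no depth.
- optics.camera_info(name): a dict with "fx", "fy", "cx", "cy" (pixels), "eye" and "orientation" of the camera in the world. Camera axes: x right, y up, looking along -z (the intrinsics and any distortion apply to the point x, -y, -z); pixel columns grow to the right and rows downward; lengths in m; the calibration is good to about 2 mm. A picture is of the moment at which its call begins: read the wrist's pose just before it. camera_info takes no time and is no camera call; for the wrist camera it gives the pose at the moment of the call.
- finish_job(): hands the job in, once; it reports no verdict.
The state is a dict: "time": time; "joint_positions": joint angles; "dq": joint speeds; "joint_torque": joint torques, N m; "position": TCP position; "tool_rot": TCP orientation; "force": force on the tool from outside, world axes, zero at the start; "ft_torque": the same for the moment, N m; "width": opening from 0.0 (shut) to 1.0 (fully open).
Only numpy, scipy, OpenCV 4.12 (cv2) and the standard library are available. Lean on these libraries where they do the work, as an engineer would, in place of code of your own. Each camera call takes 0.05 s, during which the arm holds its last target.

## Working session

There is one attempt and no reset: what is moved stays moved. The work goes in short steps, Python scripts to look and compute and a shell command to move; the robot and the scene stay as the last step left them, time stands still between calls to the robot, and variables do not carry over. Pictures are saved under pics/ and viewed, and the job is handed in when it is done.

```bash
ls; mkdir -p pics; python3 - <<'E'
from rig import state, optics, finish_job, env
import cv2
print(state()); print(env.grip_depth)
for n in("scene","top","wrist"):
    print(n,optics.camera_info(n))
for n in("scene","top"):
    cv2.imwrite(f"pics/{n}0.png",optics.get_image(n)[:,:,::-1])
E
```

```text
pics
{'time': 0.0, 'joint_positions': array([ 1.11098282e+00,  3.20309122e-01,  1.56564363e+00, -5.54129872e-06,
        1.25741328e+00, -2.00043198e-02]), 'dq': array([ 6.14487723e-04,  1.13175511e-03,  8.68486725e-04, -9.29262689e-04,
        4.00163891e-04,  1.38901224e-05]), 'joint_torque': array([ 1.63553359e-04, -4.12463272e+01, -2.31973761e+01,  7.27636297e-02,
        4.56242077e-02, -1.26589575e-04]), 'position': array([0.24459923, 0.5198335 , 0.21312414]), 'tool_rot': array([-2.08130778e-04,  2.18135595e-01,  9.75918068e-01, -8.61921662e-04]), 'force': array([-0.09681882,  0.02984208,  0.09434894]), 'ft_torque': array([-0.00645358, -0.0099709 , -0.00232703]), 'width': 0.9953628235847954}
0.0188
scene {'fx': 426.6832763541258, 'fy': 426.6832763541258, 'cx': 323.91565379107374, 'cy': 202.15328080224748, 'eye': array([ 1.28267859, -0.04590839,  1.11609941]), 'orientation': array([0.66843352, 0.23341275, 0.22410905, 0.66969414])}
top {'fx': 464.6313252752849, 'fy': 464.6313252752849, 'cx': 321.07010892238253, 'cy': 197.1383628622848, 'eye': array([ 0.36212535, -0.00313313,  1.62008233]), 'orientation': array([-0.69646468, -0.03035757,  0.03077946,  0.71628764])}
wrist {'fx': 299.5813209903614, 'fy': 299.5813209903614, 'cx': 319.48917212850813, 'cy': 201.71530951347907, 'eye': array([0.16915885, 0.55499234, 0.38512472]), 'orientation': array([ 0.83490538, -0.12528713, -0.07880879,  0.53011821])}
```

View pics/scene0.png

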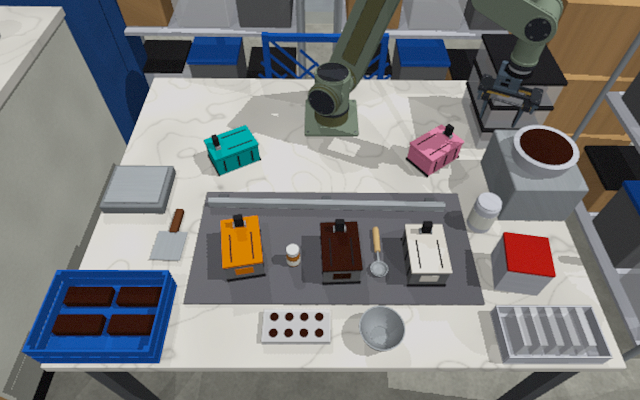

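View pics/top0.png

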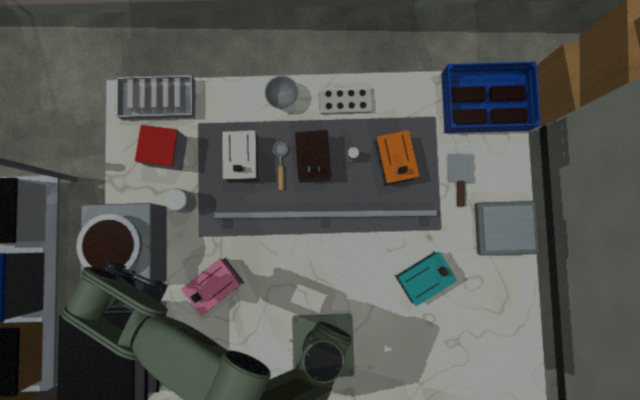

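Top view: the totes stand on the slab, white at (240,155), dark at (312,157) and orange at (397,157). The look-alikes off the slab are teal at (427,277) and pink at (212,287), and neither fits. Next I confirm this in a crop and measure.

```bash
cat > h.py <<'E'
import numpy as np, cv2
from scipy.spatial.transform import Rotation as R
from rig import state, optics
def ray(ci,uv):
    uv=np.atleast_2d(np.asarray(uv,float))
    d=np.c_[(uv[:,0]-ci['cx'])/ci['fx'],-(uv[:,1]-ci['cy'])/ci['fy'],-np.ones(len(uv))]
    q=ci['orientation']; return R.from_quat([q[1],q[2],q[3],q[0]]).apply(d)
def plane(ci,uv,z):
    d=ray(ci,uv); e=ci['eye']; return e+d*((z-e[2])/d[:,2])[:,None]
def proj(ci,p):
    q=ci['orientation']; c=R.from_quat([q[1],q[2],q[3],q[0]]).inv().apply(np.atleast_2d(p)-ci['eye'])
    return np.c_[ci['cx']+ci['fx']*c[:,0]/-c[:,2], ci['cy']-ci['fy']*c[:,1]/-c[:,2]]
E
python3 - <<'E'
import cv2
a=cv2.imread("pics/top0.png")[110:240,190:450]
cv2.imwrite("pics/topc.png",cv2.resize(a,None,fx=3,fy=3,interpolation=cv2.INTER_CUBIC))
a=cv2.imread("pics/scene0.png")[185:310,190:490]
cv2.imwrite("pics/scenec.png",cv2.resize(a,None,fx=2.6,fy=2.6,interpolation=cv2.INTER_CUBIC))
E
```

```text
(no output)
```

View pics/topc.png

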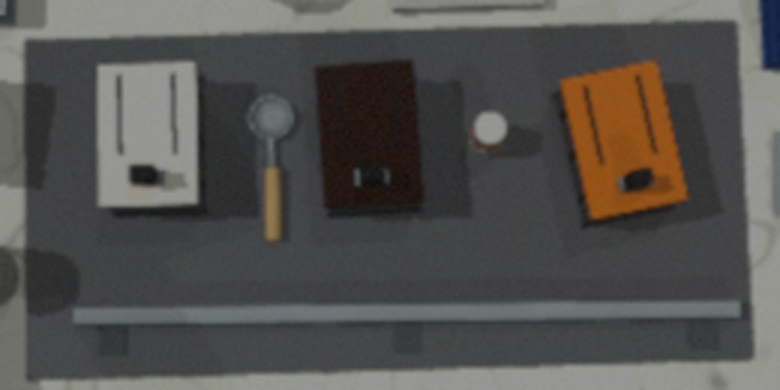

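View pics/scenec.png

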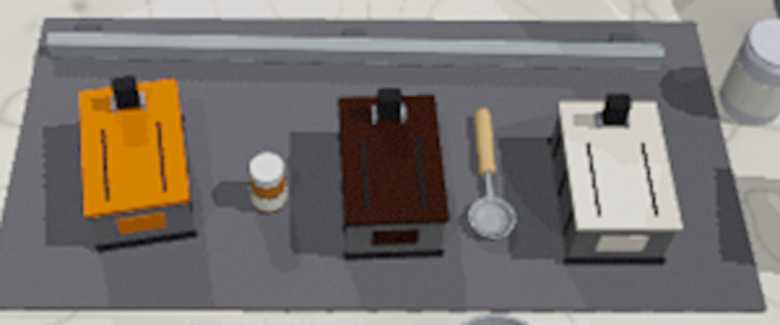

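The crops confirm the three: white, dark brown and orange lids, each with a black handle on the rail side. The spoon lies between white and dark, the jar between dark and orange. Now the measurements.

```bash
cat > meas.py <<'E'
from h import *
import sys
def lids(cam,img,roi,zl=0.095):
    ci=optics.camera_info(cam); hsv=cv2.cvtColor(img,cv2.COLOR_BGR2HSV).astype(int)
    H,S,V=hsv[...,0],hsv[...,1],hsv[...,2]
    ms={'orange':(H>5)&(H<22)&(S>150)&(V>110),'white':(S<45)&(V>140),'dark':((H<15)|(H>170))&(S>80)&(V<90)}
    out={}
    for k,m in ms.items():
        m=m.astype(np.uint8)*255; mm=np.zeros_like(m); x0,y0,x1,y1=roi; mm[y0:y1,x0:x1]=m[y0:y1,x0:x1]
        mm=cv2.morphologyEx(mm,cv2.MORPH_OPEN,np.ones((3,3)))
        cs,_=cv2.findContours(mm,cv2.RETR_EXTERNAL,cv2.CHAIN_APPROX_NONE)
        c=max(cs,key=cv2.contourArea)[:,0,:]
        p=plane(ci,c,zl)[:,:2]; r=cv2.minAreaRect((p*1000).astype(np.float32))
        (cx,cy),(w,h),a=r
        if w<h: a+=90
        a=(a+90)%180-90
        print(cam,k,'px',c.min(0),c.max(0),'centre',round(cx,1),round(cy,1),'size',round(w,1),round(h,1),'yaw deg',round(a,2))
        out[k]=(cx/1000,cy/1000,np.deg2rad(a))
    return out
E
python3 - <<'E'
from meas import *
t=cv2.imread("pics/top0.png"); s=cv2.imread("pics/scene0.png")
a=lids('top',t,(200,120,437,210)); b=lids('scene',s,(190,205,455,300))
for k in a:
    for n,x in(('t',a[k]),('s',b[k])):
        g=np.array([x[0],x[1]])-0.05*np.array([np.cos(x[2]),np.sin(x[2])]); print(k,n,'grab',g.round(4))
# rail top inner/outer edges in both
for cam,im,cols in(('top',t,range(220,436,24)),('scene',s,range(215,440,25))):
    ci=optics.camera_info(cam); g=cv2.cvtColor(im,cv2.COLOR_BGR2GRAY).astype(float)
    y0,y1=((203,225) if cam=='top' else (192,215))
    for c in cols: print(cam,c,g[y0:y1,c].astype(int).tolist())
E
```

```text
top orange px [377 131] [418 181] centre 624.0 -263.3 size 158.8 109.4 yaw deg 10.3
top white px [223 131] [254 177] centre 645.7 264.1 size 103.3 154.2 yaw deg -0.56
top dark px [296 131] [329 178] centre 636.9 18.5 size 155.8 105.4 yaw deg 2.69
scene orange px [221 216] [262 268] centre 630.7 -265.9 size 163.3 110.7 yaw deg 10.13
scene white px [405 224] [451 272] centre 649.2 259.6 size 157.6 111.0 yaw deg 0.23
scene dark px [321 222] [361 271] centre 645.1 14.5 size 158.5 107.6 yaw deg 2.73
orange t grab [ 0.5748 -0.2723]
orange s grab [ 0.5815 -0.2747]
white t grab [0.5957 0.2646]
white s grab [0.5992 0.2594]
dark t grab [0.587  0.0162]
dark s grab [0.5951 0.0122]
top 220 [66, 64, 68, 65, 68, 67, 67, 67, 68, 83, 106, 110, 108, 106, 92, 62, 62, 65, 67, 66, 69, 66]
top 244 [66, 65, 66, 69, 66, 66, 66, 67, 68, 84, 106, 106, 106, 103, 86, 56, 61, 64, 62, 67, 68, 68]
top 268 [67, 65, 66, 67, 68, 66, 68, 69, 75, 98, 112, 114, 113, 110, 90, 61, 65, 69, 69, 71, 70, 70]
top 292 [68, 65, 64, 62, 65, 64, 65, 66, 88, 112, 115, 116, 115, 105, 75, 60, 66, 67, 70, 70, 72, 70]
top 316 [69, 66, 
[... 867 characters left out ...]
04, 109, 110, 110, 107, 124, 157, 172, 174, 171, 151, 104, 105, 107, 105, 101, 99, 100, 98, 99, 98, 99]
scene 315 [159, 104, 108, 109, 109, 109, 104, 136, 177, 172, 174, 166, 136, 106, 104, 107, 102, 99, 99, 96, 97, 97, 98]
scene 340 [170, 104, 108, 108, 108, 109, 106, 123, 158, 172, 172, 173, 154, 102, 104, 105, 106, 103, 96, 97, 99, 99, 98]
scene 365 [201, 105, 108, 108, 108, 108, 107, 103, 135, 173, 173, 174, 165, 134, 107, 107, 108, 105, 98, 97, 99, 97, 98]
scene 390 [190, 92, 95, 104, 109, 108, 109, 106, 126, 161, 169, 173, 169, 152, 102, 104, 108, 114, 116, 95, 98, 97, 99]
scene 415 [190, 116, 94, 98, 99, 97, 99, 97, 95, 122, 157, 157, 159, 154, 128, 105, 104, 104, 103, 94, 98, 99, 98]
```

```bash
python3 - <<'E'
from meas import *
t=cv2.imread("pics/top0.png"); s=cv2.imread("pics/scene0.png")
def edge(col,lo,hi,up):
    pass
for cam,im,cols,y0,y1,up in(('top',t,range(218,437,6),203,214,True),('scene',s,range(215,440,6),200,209,False)):
    ci=optics.camera_info(cam); g=cv2.GaussianBlur(cv2.cvtColor(im,cv2.COLOR_BGR2GRAY),(3,3),0).astype(float)
    uv=[]
    for c in cols:
        d=np.diff(g[y0:y1,c]); d=np.clip(d if up else -d,0,None); d[d<4]=0
        if d.sum()<25: continue
        uv.append((c,y0+0.5+(d*np.arange(len(d))).sum()/d.sum()))
    P=plane(ci,np.array(uv),0.04); f=np.polyfit(P[:,1],P[:,0],1); 
    r=P[:,0]-np.polyval(f,P[:,1]); k=abs(r)<0.003; f=np.polyfit(P[k,1],P[k,0],1)
    print(cam,'rail face x = %.4f + %.4f y'%(f[1],f[0]), k.sum(), len(k), (r[k].std()*1000).round(2), P[:,1].min(),P[:,1].max())
# slab corners
for cam,im in(('top',t),('scene',s)):
    ci=optics.camera_info(cam)
    hsv=cv2.cvtColor(im,cv2.COLOR_BGR2HSV)
    # predicted slab from edge intensities: print edges far (x~) columns
    g=cv2.cvtColor(im,cv2.COLOR_BGR2GRAY)
    for y in (-.15,.12,):
        for x in np.arange(.7,.78,.008):
            u=proj(ci,[x,y,.01])[0]; print(cam,y,round(x,3),g[int(round(u[1])),int(round(u[0]))])
E
```

```text
top rail face x = 0.4521 + 0.0178 y 37 37 0.48 -0.38914175734097284 0.3461885805792804
scene rail face x = 0.4577 + 0.0153 y 38 38 0.89 -0.3758981287714327 0.3298321758011024
top -0.15 0.7 69
top -0.15 0.708 69
top -0.15 0.716 65
top -0.15 0.724 68
top -0.15 0.732 69
top -0.15 0.74 69
top -0.15 0.748 69
top -0.15 0.756 68
top -0.15 0.764 68
top -0.15 0.772 70
top -0.15 0.78 147
top 0.12 0.7 75
top 0.12 0.708 68
top 0.12 0.716 70
top 0.12 0.724 66
top 0.12 0.732 68
top 0.12 0.74 68
top 0.12 0.748 67
top 0.12 0.756 69
top 0.12 0.764 68
top 0.12 0.772 70
top 0.12 0.78 123
scene -0.15 0.7 108
scene -0.15 0.708 109
scene -0.15 0.716 108
scene -0.15 0.724 106
scene -0.15 0.732 106
scene -0.15 0.74 107
scene -0.15 0.748 107
scene -0.15 0.756 108
scene -0.15 0.764 107
scene -0.15 0.772 106
scene -0.15 0.78 86
scene 0.12 0.7 79
scene 0.12 0.708 100
scene 0.12 0.716 107
scene 0.12 0.724 106
scene 0.12 0.732 107
scene 0.12 0.74 107
scene 0.12 0.748 107
scene 0.12 0.756 108
scene 0.12 0.764 108
scene 0.12 0.772 108
scene 0.12 0.78 98
```

```bash
cat > go.py <<'E'
from h import *
# go.py x y z yaw_deg : tool y axis at 90+yaw; prints shift and rotvec in current tool frame
import sys
s=state(); q=s['tool_rot']; A=R.from_quat([q[1],q[2],q[3],q[0]])
x,y,z,yaw=map(float,sys.argv[1:5])
# tool down, y axis at yaw+90, x = y x z
a=np.deg2rad(yaw); Y=np.array([-np.sin(a),np.cos(a),0]); Z=np.array([0,0,-1.]); X=np.cross(Y,Z)
B=R.from_matrix(np.c_[X,Y,Z])
print('t',round(s['time'],2),'pos',s['position'].round(4),'F',s['force'].round(2),'w',round(s['width'],3),'zrot',A.as_matrix()[:,1].round(3))
print('shift',A.inv().apply(np.array([x,y,z])-s['position']).round(4),'rot',(A.inv()*B).as_rotvec().round(4))
E
python3 go.py 0.53 0.014 0.27 2.7
```

```text
t 0.1 pos [0.2446 0.5199 0.2132] F [0.06 0.08 0.  ] w 1.003 zrot [ 0.426  0.905 -0.002]
shift [-0.4736 -0.3363 -0.0563] rot [-1.600e-03 -4.000e-04 -4.869e-01]
```

```bash
python3 -m inch '[0,0,-0.04,0,0,0,1, -0.02,-0.015,-0.056,0,0,-0.05,1, -0.055,-0.04,-0.056,0,0,-0.15,1, -0.095,-0.068,-0.056,0,0,-0.25,1, -0.135,-0.096,-0.056,0,0,-0.35,1, -0.175,-0.124,-0.056,0,0,-0.487,1, -0.215,-0.153,-0.056,0,0,-0.487,1, -0.255,-0.181,-0.056,0,0,-0.487,1, -0.295,-0.21,-0.056,0,0,-0.487,1, -0.335,-0.238,-0.056,0,0,-0.487,1]'; python3 go.py 0.53 0.014 0.27 2.7
```

```text
time: 1.1
position: [0.4468, 0.16, 0.2694]
tool_rot: [-0.0, -0.024, 1.0, -0.001]
force: [1.1, 0.8, 0.2]
width: 1.001
t 1.1 pos [0.4468 0.16   0.2694] F [1.11 0.81 0.19] w 1.001 zrot [-0.047  0.999 -0.001]
shift [-0.0762 -0.1497 -0.0004] rot [-0.0014 -0.001   0.0001]
```

```bash
python3 -m inch '[-0.02,-0.04,0,0,0,0,1, -0.04,-0.08,0,0,0,0,1, -0.06,-0.12,0,0,0,0,1, -0.076,-0.15,0,0,0,0,1, -0.076,-0.15,0,0,0,0,1, -0.076,-0.15,0,0,0,0,1, -0.076,-0.15,0,0,0,0,1]'; python3 - <<'E'
from h import *
import json
s=state(); ci=optics.camera_info('wrist'); im=optics.get_image('wrist')
cv2.imwrite('pics/w1.png',im[:,:,::-1]); json.dump({k:np.asarray(v).tolist() for k,v in ci.items()},open('pics/w1.json','w'))
print(s['position'],s['force'],ci)
E
```

```text
time: 1.8
position: [0.5292, 0.0145, 0.2693]
tool_rot: [-0.001, -0.024, 1.0, -0.0]
force: [0.2, 1.0, -0.2]
width: 0.998
[0.52916906 0.01447341 0.26926524] [ 0.16292525  1.0103298  -0.23828409] {'fx': 299.5813209903614, 'fy': 299.5813209903614, 'cx': 319.48917212850813, 'cy': 201.71530951347907, 'eye': array([0.44606098, 0.00991869, 0.44145853]), 'orientation': array([ 0.68237433, -0.1015208 , -0.10666786,  0.7160173 ])}
```

View pics/w1.png

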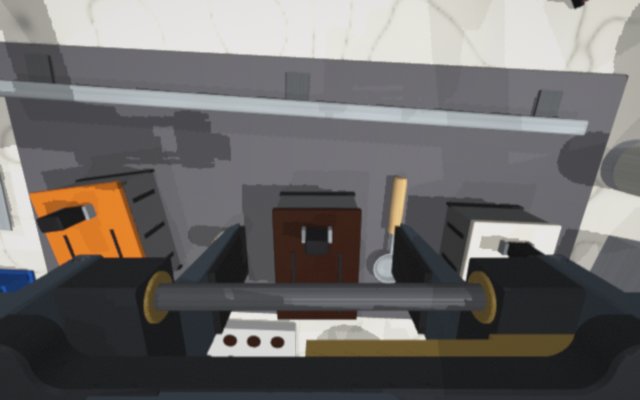

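```bash
python3 - <<'E'
from h import *
im=cv2.imread('pics/w1.png'); cv2.imwrite('pics/w1c.png',cv2.resize(im[185:285,255:385],None,fx=6,fy=6,interpolation=cv2.INTER_CUBIC))
ci=optics.camera_info('wrist')
print('lid front corners',plane(ci,[[273,209],[360,209]],.095).round(4).tolist())
print('rail',plane(ci,[[100,100],[320,112],[500,126]],.04).round(4).tolist())
E
```

```text
lid front corners [[0.5636, -0.0408, 0.095], [0.5584, 0.065, 0.095]]
rail [[0.447, -0.2689, 0.04], [0.448, 0.0109, 0.04], [0.454, 0.2457, 0.04]]
```

View pics/w1c.png

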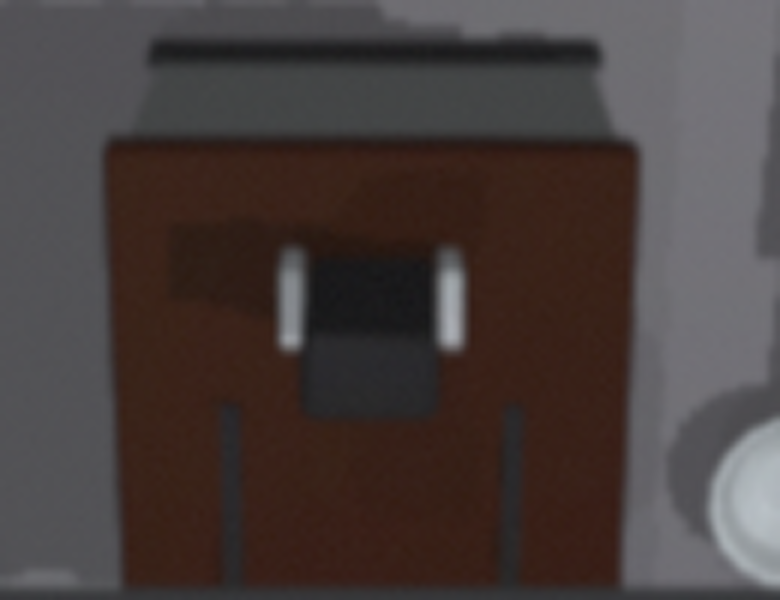

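```bash
python3 - <<'E'
from h import *
ci=optics.camera_info('wrist')
c=np.array([[302,335],[437,335],[438,415],[303,415]])/6-0.4+[255,185]
P=plane(ci,c,.14); print(P.round(4).tolist(),P.mean(0).round(4))
c=np.array([[308,258],[434,258]])/6-0.4+[255,185]; print('foot front',plane(ci,c,.099).round(4).tolist())
E
python3 go.py 0.59 0.013 0.113 2.7
```

```text
[[0.5829, 0.0008, 0.14], [0.5817, 0.0255, 0.14], [0.5978, 0.0266, 0.14], [0.599, 0.0016, 0.14]] [0.5904 0.0136 0.14  ]
foot front [[0.5843, 0.0002, 0.099], [0.5831, 0.026, 0.099]]
t 1.85 pos [0.5292 0.0147 0.2695] F [-0.06 -0.62  0.43] w 1.0 zrot [-0.049  0.999 -0.001]
shift [-0.0609 -0.0045  0.1564] rot [-0.001  -0.0015  0.0014]
```

```bash
python3 -m inch '[-0.04,-0.003,0,0,0,0,1, -0.061,-0.004,0.03,0,0,0,0.4, -0.061,-0.004,0.075,0,0,0,0.2, -0.061,-0.004,0.115,0,0,0,0.2, -0.061,-0.004,0.135,0,0,0,0.2, -0.061,-0.004,0.15,0,0,0,0.2, -0.061,-0.004,0.156,0,0,0,0.2, -0.061,-0.004,0.156,0,0,0,0.2, -0.061,-0.004,0.156,0,0,0,0.2]' 25; python3 go.py 0.5905 0.0136 0.113 2.7
```

```text
time: 2.75
position: [0.5906, 0.0141, 0.1144]
tool_rot: [0.0, -0.025, 1.0, -0.001]
force: [1.3, 0.4, 0.6]
width: 0.598
t 2.75 pos [0.5906 0.0141 0.1144] F [1.27 0.38 0.56] w 0.598 zrot [-0.049  0.999 -0.001]
shift [ 0.0001 -0.0005  0.0014] rot [-0.001   0.0003  0.0022]
```

```bash
python3 -m inch '[0,0,0.001,0,0,0,-0.2, 0,0,0.001,0,0,0,-0.4, 0,0,0.001,0,0,0,-1, 0,0,0.001,0,0,0,-1, 0,0,0.001,0,0,0,-1, 0,0,0.001,0,0,0,-1, 0,0,0.001,0,0,0,-1]' 25; for i in 1 ; do python3 -m inch '[0,0,0,0,0,0,-1, 0,0,0,0,0,0,-1, 0,0,0,0,0,0,-1]';done; python3 - <<'E'
from h import *
s=state();print(s['force'],s['ft_torque'],s['width'])
E
```

```text
time: 3.45
position: [0.5907, 0.0139, 0.1137]
tool_rot: [0.0, -0.025, 1.0, -0.001]
force: [-1.1, -0.5, 2.1]
width: 0.28
time: 3.75
position: [0.5907, 0.0139, 0.1138]
tool_rot: [0.0, -0.025, 1.0, -0.001]
force: [-0.5, -0.2, 1.8]
width: 0.282
[-0.47072383 -0.24044234  1.8392129 ] [ 0.02886413  0.09172435 -0.09890887] 0.2822416708387133
```

```bash
python3 -m inch '[-0.001,0,-0.0015,0,0,0,-1, -0.002,0,-0.003,0,0,0,-1, -0.003,0,-0.0045,0,0,0,-1, -0.004,0,-0.006,0,0,0,-1, -0.005,0,-0.0075,0,0,0,-1, -0.006,0,-0.009,0,0,0,-1, -0.006,0,-0.0095,0,0,0,-1, -0.006,0,-0.0095,0,0,0,-1, -0.006,0,-0.0095,0,0,0,-1, -0.006,0,-0.0095,0,0,0,-1]'; python3 -c "
from rig import state
s=state();print(s['force'],s['ft_torque'],s['width'],s['position'])"
```

```text
time: 4.75
position: [0.5966, 0.0142, 0.1232]
tool_rot: [0.0, -0.025, 1.0, -0.001]
force: [-0.4, 0.8, -1.7]
width: 0.283
[-0.40821636  0.83355225 -1.71040499] [ 0.05563193 -0.01834574  0.04981868] 0.2826616530449793 [0.59659732 0.0142035  0.12320872]
```

```bash
for i in 1 2 ; do python3 -m inch '[0,0,0,0,0,0,-1,0,0,0,0,0,0,-1]'|grep force; done;  python3 - <<'E'
from h import *
s=optics.get_image('scene')[:,:,::-1]
fz=[state()['force'][2]]
cv2.imwrite('pics/l1.png',cv2.resize(s[190:300,290:410],None,fx=5,fy=5,interpolation=cv2.INTER_CUBIC))
for i in range(3): optics.get_image('top'); fz.append(state()['force'][2])
print(fz)
E
```

```text
force: [-0.8, -0.1, -2.7]
force: [0.6, -0.2, -1.1]
[np.float64(-1.9922552215860247), np.float64(-2.621280694078294), np.float64(-1.9138538911470508), np.float64(-1.5048943521447316)]
```

View pics/l1.png

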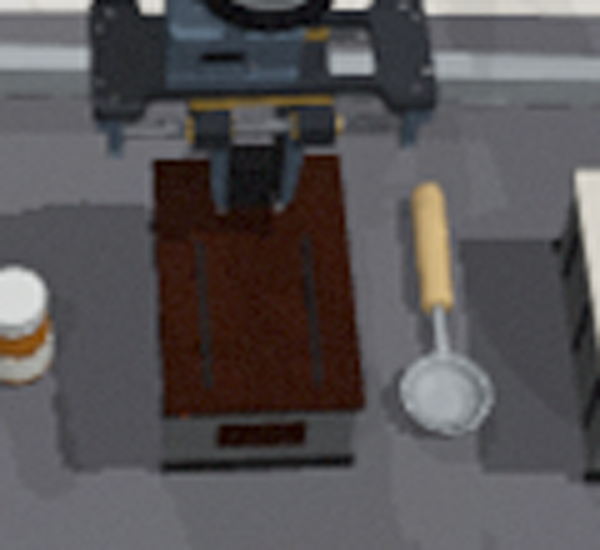

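The tote is gripped and tilted, with its heel on the slab. The handle load is about 1.9 N, so the dark one is empty (a full one would show at least 3.9 N). I set it down where it stood.

```bash
python3 go.py 0.5907 0.0139 0.1138 2.7; python3 -m inch '[0.001,0,0.0015,0,0,0,-1, 0.002,0,0.003,0,0,0,-1, 0.003,0,0.0045,0,0,0,-1, 0.004,0,0.006,0,0,0,-1, 0.005,0,0.0075,0,0,0,-1, 0.006,0,0.009,0,0,0,-1, 0.006,0,0.0095,0,0,0,-1, 0.006,0,0.0095,0,0,0,-1, 0.006,0,0.0095,0,0,0,-1]'
```

```text
t 5.35 pos [0.5965 0.0142 0.1231] F [-0.3  -0.08 -1.5 ] w 0.283 zrot [-0.049  0.999 -0.001]
shift [ 0.0058 -0.      0.0093] rot [-0.0011  0.0003  0.0021]
time: 6.25
position: [0.5906, 0.0139, 0.1138]
tool_rot: [0.0, -0.025, 1.0, -0.001]
force: [-1.0, -0.1, -0.1]
width: 0.285
```

```bash
python3 -m inch '[0,0,0,0,0,0,-0.2, 0,0,0,0,0,0,0, 0,0,0,0,0,0,0.2, 0,0,0,0,0,0,0.2, 0,0,-0.01,0,0,0,0.2, 0,0,-0.03,0,0,0,0.2,0,0,-0.06,0,0,0,0.2,0,0,-0.1,0,0,0,0.2,0,0,-0.14,0,0,0,0.2,0,0,-0.15,0,0,0,0.2]';python3 go.py 0.52 -0.26 0.265 10.2
```

```text
time: 7.25
position: [0.5927, 0.0141, 0.2699]
tool_rot: [0.005, -0.025, 1.0, -0.001]
force: [-0.1, -0.2, 0.1]
width: 0.6
t 7.25 pos [0.5927 0.0141 0.2699] F [-0.07 -0.16  0.08] w 0.6 zrot [-0.049  0.999 -0.002]
shift [ 0.0861 -0.2702  0.0044] rot [-0.0023  0.0107 -0.1288]
```

```bash
python3 -m inch '[0.015,-0.045,0,0,0,0,0.2, 0.03,-0.09,0,0,0,-0.03,0.2, 0.045,-0.135,0,0,0,-0.06,0.2, 0.06,-0.18,0,0,0,-0.1,0.2, 0.075,-0.225,0,0,0,-0.129,0.2, 0.086,-0.27,0,0,0.01,-0.129,0.2, 0.086,-0.27,0.004,0,0.01,-0.129,0.2, 0.086,-0.27,0.004,0,0.01,-0.129,0.2, 0.086,-0.27,0.004,0,0.01,-0.129,0.2]'; python3 - <<'E'
from h import *
s=state(); ci=optics.camera_info('wrist'); im=optics.get_image('wrist')[:,:,::-1]
cv2.imwrite('pics/w2.png',im); print(s['position'])
import json;json.dump({k:np.asarray(v).tolist() for k,v in ci.items()},open('pics/w2.json','w'))
cv2.imwrite('pics/w2c.png',cv2.resize(im[185:285,255:385],None,fx=6,fy=6,interpolation=cv2.INTER_CUBIC))
from meas import *
t=optics.get_image('top')[:,:,::-1].copy(); cv2.imwrite('pics/top1.png',t)
E
```

```text
time: 8.15
position: [0.5201, -0.2588, 0.2653]
tool_rot: [0.0, -0.089, 0.996, -0.001]
force: [0.2, 0.6, 0.1]
width: 0.598
[ 0.52012513 -0.25879612  0.26526134]
```

View pics/w2c.png

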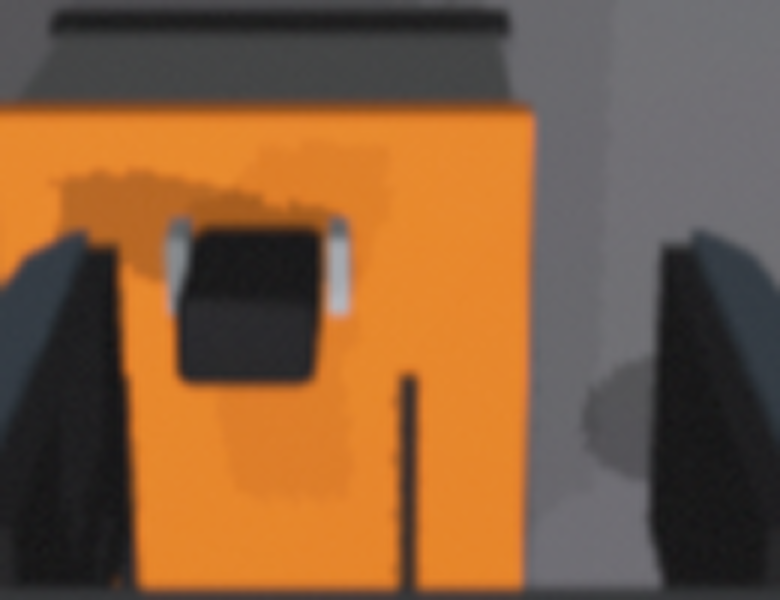

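View pics/w2.png

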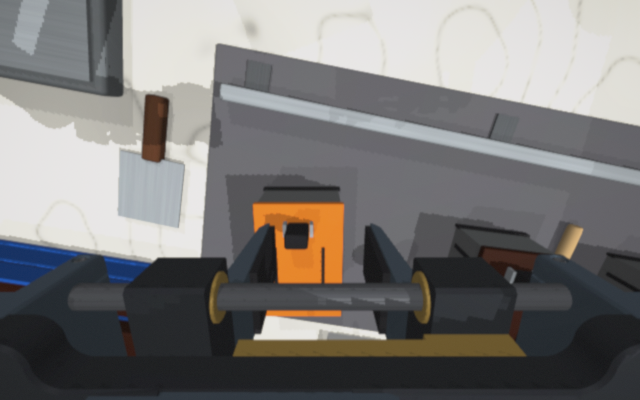

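```bash
python3 - <<'E'
from h import *
ci=optics.camera_info('wrist')
c=np.array([[178,300],[320,300],[316,383],[181,383]])/6-0.4+[255,185]
P=plane(ci,c,.14); print(P.round(4).tolist(),P.mean(0).round(4))
# lid front edge yaw
c=np.array([[20,105],[525,108]])/6-0.4+[255,185]; L=plane(ci,c,.095); d=L[1]-L[0]; print(L.round(4).tolist(),np.rad2deg(np.arctan2(-d[0],d[1])))
c=[[230,92],[600,175]]
L=plane(ci,c,.04); d=L[1]-L[0]; print('rail',L.round(4).tolist(),np.rad2deg(np.arctan2(-d[0],d[1])))
E
python3 go.py 0.578 -0.2735 0.1135 10.2
```

```text
[[0.5714, -0.2883, 0.14], [0.5668, -0.2633, 0.14], [0.5831, -0.2612, 0.14], [0.5875, -0.2854, 0.14]] [ 0.5772 -0.2746  0.14  ]
[[0.5555, -0.3276, 0.095], [0.538, -0.2284, 0.095]] 9.990279057142343
rail [[0.4376, -0.3878, 0.04], [0.4533, 0.1135, 0.04]] -1.798939690849674
t 8.25 pos [ 0.5205 -0.2585  0.2656] F [0.39 0.88 0.31] w 0.603 zrot [-0.179  0.984 -0.002]
shift [-0.0538 -0.0248  0.1522] rot [-0.0021  0.0007  0.002 ]
```

```bash
python3 -m inch '[-0.04,-0.02,0,0,0,0,0.2, -0.053,-0.026,0.03,0,0,0,0.2, -0.053,-0.026,0.075,0,0,0,0.2, -0.053,-0.026,0.115,0,0,0,0.2, -0.053,-0.026,0.135,0,0,0,0.2, -0.053,-0.026,0.148,0,0,0,0.2, -0.053,-0.026,0.152,0,0,0,0.2, -0.053,-0.026,0.152,0,0,0,0.2, -0.053,-0.026,0.152,0,0,0,0.2]' 25; python3 go.py 0.5772 -0.2745 0.1135 10.1
```

```text
time: 9.15
position: [0.5784, -0.2751, 0.1154]
tool_rot: [0.002, -0.09, 0.996, -0.002]
force: [0.3, -1.0, 0.6]
width: 0.6
t 9.15 pos [ 0.5784 -0.2751  0.1154] F [ 0.3  -0.96  0.59] w 0.6 zrot [-0.179  0.984 -0.004]
shift [0.0011 0.0008 0.0019] rot [-0.0039  0.0032  0.0041]
```

```bash
python3 -m inch '[0.001,0.001,0.0015,-0.004,0.003,0,-0.2, 0.001,0.001,0.0015,-0.004,0.003,0,-0.4, 0.001,0.001,0.0015,-0.004,0.003,0,-1, 0.001,0.001,0.0015,-0.004,0.003,0,-1,0.001,0.001,0.0015,-0.004,0.003,0,-1,0.001,0.001,0.0015,-0.004,0.003,0,-1,0.001,0.001,0.0015,-0.004,0.003,0,-1,0.001,0.001,0.0015,-0.004,0.003,0,-1]' 25
python3 -m inch '[-0.001,0,-0.0015,0,0,0,-1, -0.002,0,-0.003,0,0,0,-1, -0.003,0,-0.0045,0,0,0,-1, -0.004,0,-0.006,0,0,0,-1, -0.005,0,-0.0075,0,0,0,-1, -0.006,0,-0.009,0,0,0,-1, -0.006,0,-0.0095,0,0,0,-1, -0.006,0,-0.0095,0,0,0,-1, -0.006,0,-0.0095,0,0,0,-1, -0.006,0,-0.0095,0,0,0,-1]'; python3 - <<'E'
from h import *
fz=[state()['force'].round(1)]
s=optics.get_image('scene')[:,:,::-1]
cv2.imwrite('pics/l2.png',cv2.resize(s[190:300,190:310],None,fx=5,fy=5,interpolation=cv2.INTER_CUBIC))
for i in range(4): fz.append(state()['force'].round(1)); optics.get_image('top')
print(fz)
E
```

```text
time: 9.95
position: [0.5774, -0.2744, 0.1142]
tool_rot: [0.0, -0.09, 0.996, -0.0]
force: [-0.8, -0.7, 3.4]
width: 0.284
time: 10.95
position: [0.5832, -0.2733, 0.1236]
tool_rot: [0.0, -0.09, 0.996, -0.0]
force: [-0.6, 0.2, -1.4]
width: 0.283
[array([-0.6,  0.2, -1.4]), array([ 0.6,  1.1, -2.5]), array([-0.1, -0.4, -1.8]), array([ 0.7,  0.6, -1.6]), array([-0.4,  0.6, -2.1])]
```

View pics/l2.png

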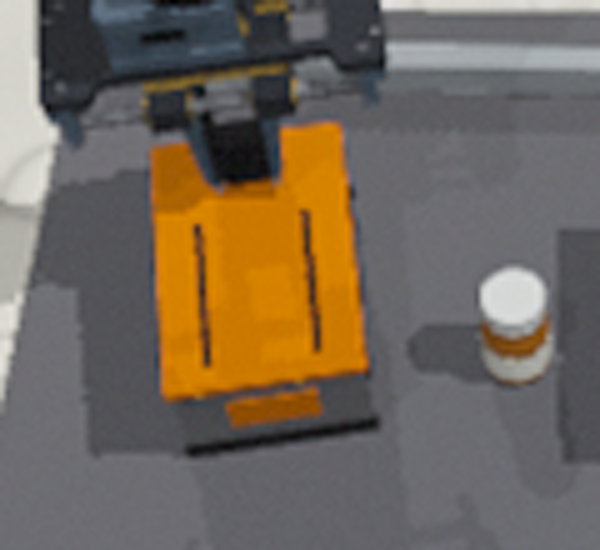

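The orange tote is tilted in the grip and also reads about 1.9 N: empty. I set it down.

```bash
python3 go.py 0.5774 -0.2744 0.1142 10.1; python3 -m inch '[0.001,0,0.0015,0,0,0,-1, 0.002,0,0.003,0,0,0,-1, 0.003,0,0.0045,0,0,0,-1, 0.004,0,0.006,0,0,0,-1, 0.005,0,0.0075,0,0,0,-1, 0.006,0,0.009,0,0,0,-1, 0.006,0,0.0095,0,0,0,-1, 0.006,0,0.0095,0,0,0,-1, 0.006,0,0.0095,0,0,0,-1]'
python3 -m inch '[0,0,0,0,0,0,-0.2, 0,0,0,0,0,0,0, 0,0,0,0,0,0,0.2, 0,0,0,0,0,0,0.2, 0,0,-0.01,0,0,0,0.2, 0,0,-0.03,0,0,0,0.2,0,0,-0.06,0,0,0,0.2,0,0,-0.1,0,0,0,0.2,0,0,-0.14,0,0,0,0.2,0,0,-0.15,0,0,0,0.2]';python3 go.py 0.54 0.26 0.265 -0.3
```

```text
t 11.2 pos [ 0.5832 -0.2733  0.1236] F [ 0.5  -0.97 -1.51] w 0.283 zrot [-0.179  0.984 -0.   ]
shift [0.0059 0.     0.0094] rot [-0.0004  0.0004  0.0041]
time: 12.1
position: [0.5774, -0.2745, 0.1142]
tool_rot: [0.0, -0.09, 0.996, -0.0]
force: [-0.6, 0.3, -1.8]
width: 0.279
time: 13.1
position: [0.5792, -0.2753, 0.2707]
tool_rot: [0.005, -0.09, 0.996, -0.003]
force: [0.0, -0.5, 0.7]
width: 0.601
t 13.1 pos [ 0.5792 -0.2753  0.2707] F [ 0.01 -0.55  0.7 ] w 0.601 zrot [-0.179  0.984 -0.007]
shift [-0.0574  0.5337  0.0026] rot [-0.006   0.0097  0.1856]
```

```bash
python3 -m inch '[-0.005,0.045,0,0,0,0,0.2, -0.01,0.09,0,0,0,0.02,0.2, -0.015,0.14,0,0,0,0.05,0.2, -0.02,0.19,0,0,0,0.07,0.2, -0.025,0.24,0,0,0,0.09,0.2, -0.03,0.29,0,0,0,0.11,0.2, -0.035,0.34,0,0,0,0.13,0.2, -0.04,0.39,0,0,0,0.15,0.2, -0.046,0.44,0,0,0.01,0.186,0.2, -0.052,0.49,0,-0.006,0.01,0.186,0.2]';python3 go.py 0.54 0.26 0.265 -0.3
```

```text
time: 14.1
position: [0.542, 0.2159, 0.2679]
tool_rot: [-0.0, 0.003, 1.0, 0.0]
force: [0.4, -0.4, 0.9]
width: 0.598
t 14.1 pos [0.542  0.2159 0.2679] F [ 0.36 -0.41  0.93] w 0.598 zrot [0.006 1.    0.   ]
shift [0.0023 0.0441 0.0029] rot [ 0.     -0.0004 -0.0007]
```

```bash
python3 -m inch '[0.002,0.03,0.003,0,0,0,0.2,0.002,0.044,0.003,0,0,0,0.2,0.002,0.044,0.003,0,0,0,0.2,0.002,0.044,0.003,0,0,0,0.2]'; python3 - <<'E'
from h import *
s=state(); ci=optics.camera_info('wrist'); im=optics.get_image('wrist')[:,:,::-1]
cv2.imwrite('pics/w3.png',im); print(s['position'],s['tool_rot'])
cv2.imwrite('pics/w3c.png',cv2.resize(im[185:285,255:385],None,fx=6,fy=6,interpolation=cv2.INTER_CUBIC))
E
```

```text
time: 14.5
position: [0.5404, 0.2588, 0.2649]
tool_rot: [-0.0, 0.003, 1.0, -0.001]
force: [-0.4, -0.2, -0.7]
width: 0.597
[0.54035049 0.25879289 0.26491259] [-2.84814745e-04  3.13348595e-03  9.99994885e-01 -5.74538232e-04]
```

View pics/w3c.png

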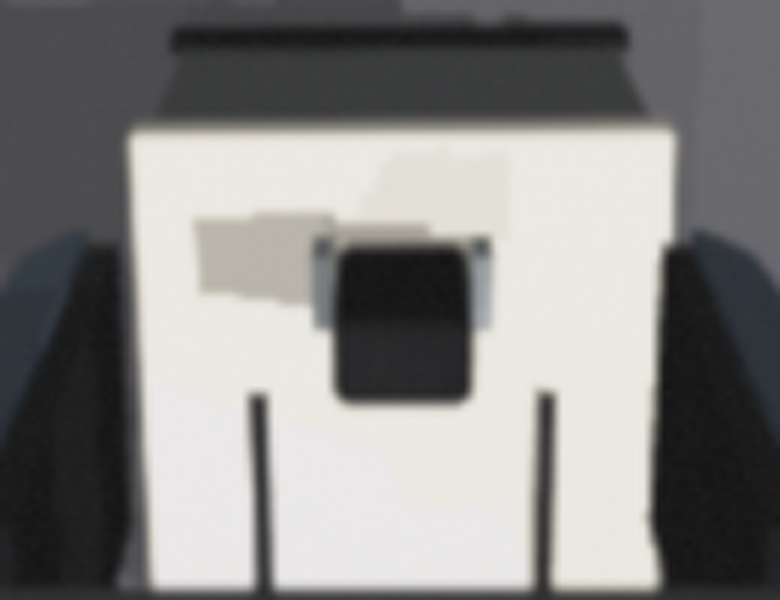

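View pics/w3.png

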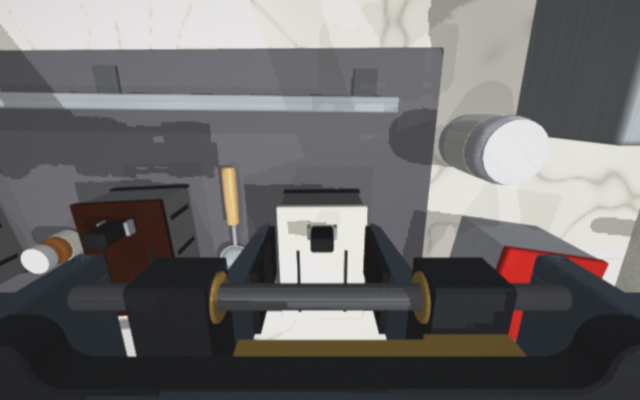

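```bash
python3 - <<'E'
from h import *
ci=optics.camera_info('wrist'); im=cv2.imread('pics/w3.png')
c=np.array([[335,320],[471,320],[471,404],[335,404]])/6-0.4+[255,185]
P=plane(ci,c,.14); print(P.round(4).tolist(),P.mean(0).round(4))
def yaw(L): f=np.polyfit(L[:,1],L[:,0],1); return f,np.rad2deg(np.arctan(-f[0]))
g=cv2.GaussianBlur(cv2.cvtColor(im,cv2.COLOR_BGR2GRAY),(3,3),0).astype(float)
def edge(cols,y0,y1,sgn):
    out=[]
    for c in cols:
        d=np.clip(sgn*np.diff(g[y0:y1,c]),0,None); d[d<8]=0
        if d.sum()>20: out.append((c,y0+.5+(d*np.arange(len(d))).sum()/d.sum()))
    return np.array(out)
e=edge(range(282,362,3),200,212,1); L=plane(ci,e,.095); f,a=yaw(L); print('lid front',e[[0,-1]].round(1).tolist(),a,'x at .26',np.polyval(f,.26))
e=edge(range(10,395,5),98,120,-1); print(e[[0,len(e)//2,-1]].round(1).tolist()); L=plane(ci,e,.04); f,a=yaw(L); print('rail',a,'x at .26',np.polyval(f,.26),len(e), (L[:,0]-np.polyval(f,L[:,1])).std())
for c in(100,320,380): print(g[85:120,c].astype(int))
E
python3 go.py 0.5985 0.2618 0.1135 -0.3
```

```text
[[0.5887, 0.2478, 0.14], [0.5889, 0.2722, 0.14], [0.6055, 0.2723, 0.14], [0.6053, 0.2475, 0.14]] [0.5971 0.26   0.14  ]
lid front [[282.0, 206.1], [360.0, 205.5]] 0.07959290258530298 x at .26 0.5668513116077198
[[10.0, 107.5], [200.0, 109.5], [390.0, 111.5]]
rail -0.9519823793031948 x at .26 0.45806261029769596 77 0.0005279112932289777
[ 94  93  91  91  91  91  92 103 128 154 171 178 179 177 174 175 177 179
 180 181 180 177 167 147 124 108 104 103 103 103 103 100  93  83  77]
[103 103 103 103 103 103 103 102  97  91 100 124 148 160 163 163 160 160
 161 165 167 169 172 173 169 158 140 121 111 109 109 109 109 109 109]
[116 115 112 111 111 111 111 110 110 107 106 120 148 169 178 180 181 183
 186 191 194 195 195 195 194 186 166 141 121 111 109 109 109 109 109]
t 14.55 pos [0.5405 0.2584 0.2651] F [ 0.55 -0.21 -0.06] w 0.597 zrot [ 0.007  1.    -0.001]
shift [-0.058   0.004   0.1516] rot [-0.0009 -0.0003 -0.0019]
```

```bash
python3 -m inch '[-0.04,0.001,0,0,0,0,0.2, -0.0565,0.002,0.03,0,0,0,0.2, -0.0565,0.002,0.075,0,0,0,0.2, -0.0565,0.002,0.115,0,0,0,0.2, -0.0565,0.002,0.135,0,0,0,0.2, -0.0565,0.002,0.147,0,0,0,0.2, -0.0565,0.002,0.152,0,0,-0.006,0.2, -0.0565,0.002,0.152,0,0,-0.006,0.2, -0.0565,0.002,0.152,0,0,-0.006,0.2]' 25; python3 go.py 0.597 0.26 0.1135 0
```

```text
time: 15.45
position: [0.5979, 0.2599, 0.1147]
tool_rot: [0.001, 0.001, 1.0, 0.0]
force: [0.0, 0.6, 0.5]
width: 0.597
t 15.45 pos [0.5979 0.2599 0.1147] F [0.03 0.57 0.54] w 0.597 zrot [0.002 1.    0.   ]
shift [0.0009 0.0001 0.0012] rot [ 0.0002  0.0024 -0.0016]
```

```bash
python3 -m inch '[0.001,0,0.001,0,0.002,-0.001,-0.2, 0.001,0,0.001,0,0.002,-0.001,-0.4, 0.001,0,0.001,0,0.002,-0.001,-1,0.001,0,0.001,0,0.002,-0.001,-1,0.001,0,0.001,0,0.002,-0.001,-1,0.001,0,0.001,0,0.002,-0.001,-1,0.001,0,0.001,0,0.002,-0.001,-1,0.001,0,0.001,0,0.002,-0.001,-1]' 25
python3 -m inch '[-0.001,0,-0.0015,0,0,0,-1, -0.002,0,-0.003,0,0,0,-1, -0.003,0,-0.0045,0,0,0,-1, -0.004,0,-0.006,0,0,0,-1, -0.005,0,-0.0075,0,0,0,-1, -0.006,0,-0.009,0,0,0,-1, -0.006,0,-0.0095,0,0,0,-1, -0.006,0,-0.0095,0,0,0,-1, -0.006,0,-0.0095,0,0,0,-1, -0.006,0,-0.0095,0,0,0,-1]'; python3 - <<'E'
from h import *
fz=[state()['force'].round(1)]
s=optics.get_image('scene')[:,:,::-1]
cv2.imwrite('pics/l3.png',cv2.resize(s[190:300,370:490],None,fx=5,fy=5,interpolation=cv2.INTER_CUBIC))
for i in range(4): fz.append(state()['force'].round(1)); optics.get_image('top')
print(fz)
E
```

```text
time: 16.25
position: [0.597, 0.2602, 0.1141]
tool_rot: [0.0, 0.0, 1.0, 0.0]
force: [-0.6, 2.2, 3.3]
width: 0.282
time: 17.25
position: [0.603, 0.2601, 0.1235]
tool_rot: [0.0, 0.0, 1.0, 0.0]
force: [1.1, -0.3, -6.3]
width: 0.281
[array([ 1.1, -0.3, -6.3]), array([ 0.9, -0. , -5.7]), array([ 0.7, -0.8, -5.8]), array([ 0.4,  0.1, -6.1]), array([ 0.2,  0.6, -6.3])]
```

View pics/l3.png

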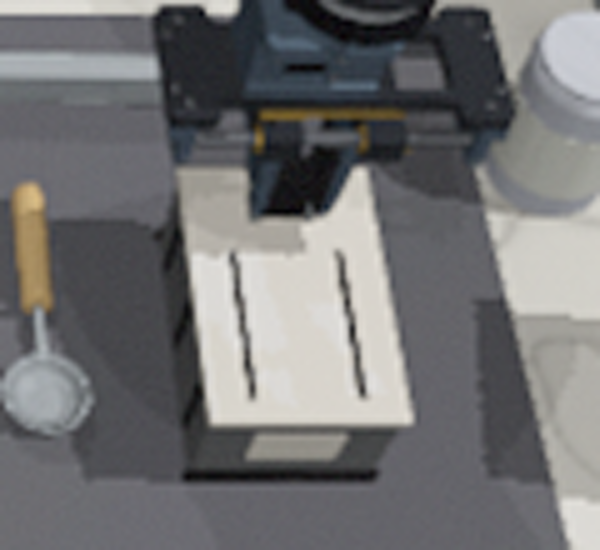

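About 6 N, so the white tote is full. I lower it, then pull.

```bash
python3 -m inch '[0.001,0,0.0015,0,0,0,-1, 0.002,0,0.003,0,0,0,-1, 0.003,0,0.0045,0,0,0,-1, 0.004,0,0.006,0,0,0,-1, 0.005,0,0.0075,0,0,0,-1, 0.006,0,0.009,0,0,0,-1, 0.006,0,0.0095,0,0,0,-1, 0.006,0,0.0095,0,0,0,-1, 0.006,0,0.0095,0,0,0,-1]'; python3 -m inch '[0.003,0,0,0,0,0,-1, 0.008,0,0,0,0,0.002,-1, 0.014,0,0,0,0,0.004,-1, 0.02,0,0,0,0,0.006,-1, 0.026,0,0,0,0,0.008,-1, 0.032,0,0,0,0,0.01,-1, 0.038,0.001,0,0,0,0.012,-1, 0.044,0.001,0,0,0,0.015,-1, 0.049,0.001,0,0,0,0.017,-1, 0.052,0.001,0,0,0,0.017,-1]';  python3 go.py 0.5 0.2615 0.1141 -0.95
```

```text
time: 18.4
position: [0.597, 0.2602, 0.1141]
tool_rot: [0.0, 0.0, 1.0, 0.0]
force: [-1.3, 0.2, -4.5]
width: 0.283
time: 19.4
position: [0.5445, 0.2612, 0.1141]
tool_rot: [0.0, 0.009, 1.0, 0.0]
force: [0.8, 0.1, -5.5]
width: 0.284
t 19.4 pos [0.5445 0.2612 0.1141] F [ 0.83  0.1  -5.51] w 0.284 zrot [0.017 1.    0.001]
shift [ 0.0445 -0.0005 -0.    ] rot [ 0.0007  0.0007 -0.0009]
```

```bash
python3 -m inch '[0,0,0.0005,0,0,0,-1,0,0,0.001,0,0,0,-1,0,0,0.001,0,0,0,-1,0,0,0.001,0,0,0,-1]'; python3 -m inch '[0,0,0.0005,0,0,0,-1,0,0,0.001,0,0,0,-1,0,0,0.001,0,0,0,-1,0,0,0.001,0,0,0,-1]'; python3 - <<'E'
from h import *
s=optics.get_image('scene')[:,:,::-1]
cv2.imwrite('pics/l4.png',cv2.resize(s[170:290,360:490],None,fx=5,fy=5,interpolation=cv2.INTER_CUBIC))
E
```

```text
time: 19.8
position: [0.5441, 0.2613, 0.114]
tool_rot: [0.0, 0.009, 1.0, 0.0]
force: [-4.2, -0.4, 5.8]
width: 0.286
time: 20.2
position: [0.5441, 0.2612, 0.114]
tool_rot: [0.0, 0.009, 1.0, 0.001]
force: [-4.2, -1.9, 6.9]
width: 0.28
```

View pics/l4.png

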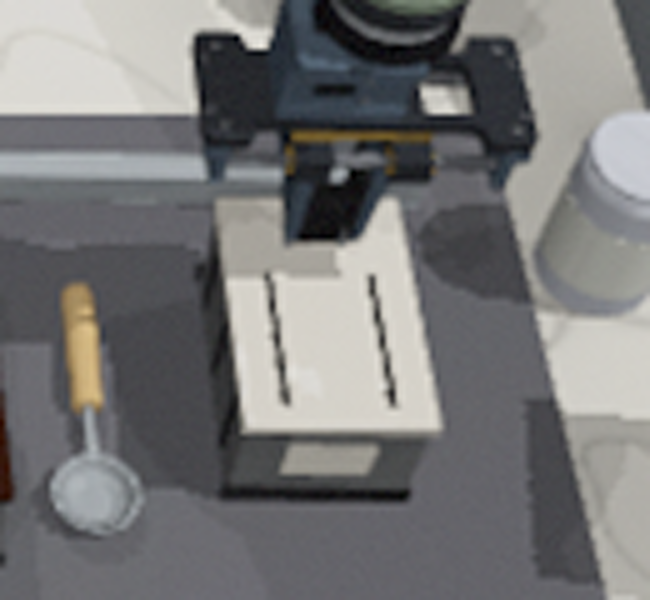

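```bash
python3 -m inch '[0.003,0,0,0,0,0,-1, 0.008,0,0,0,0,0,-1, 0.014,0,0,0,0,0,-1, 0.02,0,0,0,0,0,-1, 0.026,0,0,0,0,0,-1, 0.032,0,0,0,0,0,-1, 0.038,0,0,0,0,0,-1, 0.042,0,0,0,0,0,-1, 0.044,0,0,0,0,0,-1, 0.044,0,0,0,0,0,-1]';  python3 go.py 0.488 0.2625 0.1141 -0.95; python3 - <<'E'
from h import *
s=optics.get_image('wrist')[:,:,::-1]
cv2.imwrite('pics/w4.png',s[60:300])
E
```

```text
time: 21.25
position: [0.4994, 0.262, 0.114]
tool_rot: [-0.0, 0.009, 1.0, 0.001]
force: [0.3, -1.3, 0.5]
width: 0.279
t 21.25 pos [0.4994 0.262  0.114 ] F [ 0.32 -1.33  0.54] w 0.279 zrot [0.018 1.    0.001]
shift [ 0.0114  0.0003 -0.0001] rot [ 0.0011 -0.0006 -0.0012]
```

View pics/w4.png

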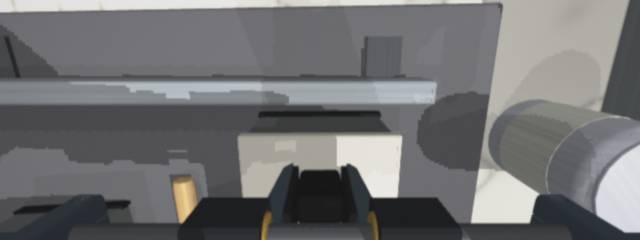

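```bash
python3 -m inch '[0.0015,0,0,0,0,0,-1, 0.003,0,0,0,0,0,-1, 0.0045,0,0,0,0,0,-1, 0.006,0,0,0,0,0,-1,0.0075,0,0,0,0,0,-1,0.008,0,0,0,0,0,-1]'; python3 -m inch '[0.0005,0,0,0,0,0,-1, 0.001,0,0,0,0,0,-1, 0.0015,0,0,0,0,0,-1, 0.002,0,0,0,0,0,-1]'
```

```text
time: 21.9
position: [0.4912, 0.2622, 0.1141]
tool_rot: [-0.0, 0.009, 1.0, 0.001]
force: [2.8, 0.3, -0.4]
width: 0.284
time: 22.3
position: [0.4893, 0.2622, 0.1141]
tool_rot: [-0.0, 0.009, 1.0, 0.001]
force: [3.9, -0.7, -1.2]
width: 0.286
```

```bash
python3 -m inch '[0.0003,0,0,0,0,0,-1, 0.0007,0,0,0,0,0,-1, 0.001,0,0,0,0,0,-1]'; python3 -m inch '[0.0003,0,0,0,0,0,-1, 0.0007,0,0,0,0,0,-1, 0.001,0,0,0,0,0,-1]';python3 - <<'E'
from h import *
s=optics.get_image('wrist')[:,:,::-1]
cv2.imwrite('pics/w5.png',cv2.resize(s[120:250,190:450],None,fx=3,fy=3,interpolation=cv2.INTER_CUBIC))
E
```

```text
time: 22.6
position: [0.4891, 0.2621, 0.1141]
tool_rot: [0.0, 0.009, 1.0, 0.001]
force: [6.2, 0.0, -2.4]
width: 0.281
time: 22.9
position: [0.489, 0.2621, 0.1141]
tool_rot: [0.001, 0.009, 1.0, 0.001]
force: [6.5, -0.6, -3.5]
width: 0.283
```

View pics/w5.png

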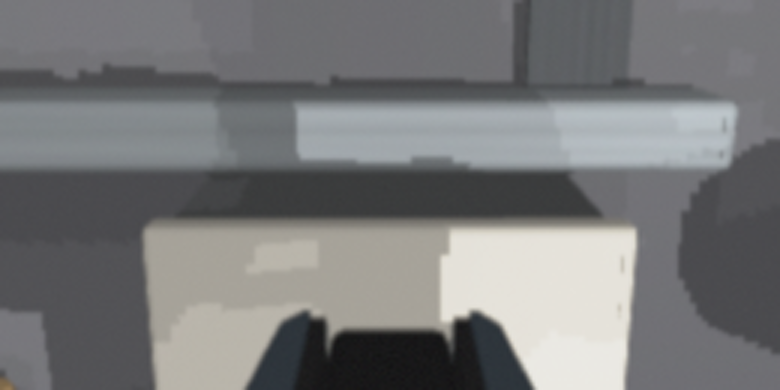

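```bash
python3 -m inch '[0.001,0,0,0,0,0,-1, 0.0015,0,0,0,0,0,-1, 0.002,0,0,0,0,0,-1, 0.002,0,0,0,0,0,-1]'; python3 - <<'E'
from h import *
s=state(); print(s['force'],s['ft_torque'])
ci=optics.camera_info('wrist'); im=optics.get_image('wrist')[:,:,::-1]
s=state(); print(s['force'],s['ft_torque'],s['position'])
g=cv2.GaussianBlur(cv2.cvtColor(np.ascontiguousarray(im),cv2.COLOR_BGR2GRAY),(3,3),0).astype(float)
def edge(cols,y0,y1,sgn):
    out=[]
    for c in cols:
        d=np.clip(sgn*np.diff(g[y0:y1,c]),0,None); d[d<8]=0
        if d.sum()>20: out.append((c,y0+.5+(d*np.arange(len(d))).sum()/d.sum()))
    return np.array(out)
def fit(e,z):
    L=plane(ci,e,z); f=np.polyfit(L[:,1],L[:,0],1); r=L[:,0]-np.polyval(f,L[:,1]); k=abs(r)<.0015; f=np.polyfit(L[k,1],L[k,0],1)
    print(np.rad2deg(np.arctan(-f[0])),np.polyval(f,.262),k.sum(),len(k))
fit(edge(range(243,398,4),186,202,1),.095)
fit(edge(list(range(265,425,4)),168,184,-1),.04)
fit(edge(list(range(20,425,4)),166,184,-1),.04)
E
```

```text
time: 23.35
position: [0.4886, 0.2621, 0.1142]
tool_rot: [0.003, 0.009, 1.0, 0.001]
force: [6.5, -0.8, -3.4]
width: 0.286
[ 6.53538288 -0.78514212 -3.39696847] [-0.21934593 -1.54320125 -0.10182094]
[ 7.20775968 -0.82598245 -3.2044378 ] [-0.20908985 -1.45290056 -0.15762023] [0.48859021 0.26212411 0.11421139]
-1.4626601406094242 0.45848457650021984 39 39
-1.2006478357510346 0.4578068126589873 39 40
-0.9444067283445243 0.45824499555655374 96 102
```

The foot is seated on the rail: movement has stalled, the pull is about 7 N, and the twist moment is near its baseline, so the contact is even. I relax the pull, release and lift off.

```bash
python3 -m inch '[0,0,0,0,0,0,-1, 0,0,0.0005,0,0,0,-1, 0,0,0.0005,0,0,0,-1]'; python3 -m inch '[0,0,0,0,0,0,-0.35, 0,0,0,0,0,0,-0.2, 0,0,0,0,0,0,0, 0,0,0,0,0,0,0.2, 0,0,0,0,0,0,0.2, 0,0,-0.015,0,0,0,0.2, 0,0,-0.04,0,0,0,0.2,0,0,-0.08,0,0,0,0.2,0,0,-0.12,0,0,0,0.2,0,0,-0.15,0,0,0,0.2]';python3 go.py 0.42 0.26 0.27 -1
```

```text
time: 23.7
position: [0.489, 0.2621, 0.1141]
tool_rot: [0.004, 0.009, 1.0, 0.001]
force: [5.2, -0.8, 0.2]
width: 0.286
time: 24.7
position: [0.4881, 0.2621, 0.2667]
tool_rot: [0.005, 0.009, 1.0, 0.001]
force: [0.8, 0.4, -0.2]
width: 0.603
t 24.7 pos [0.4881 0.2621 0.2667] F [ 0.78  0.38 -0.18] w 0.603 zrot [0.017 1.    0.003]
shift [ 0.068  -0.0033 -0.004 ] rot [0.0028 0.0095 0.    ]
```

```bash
python3 -m inch '[-0.03,0,0,0,0,0,0.2,-0.055,0,0,0,0.01,0,0.2,-0.055,0,0,0,0.01,0,0.2,-0.055,0,0,0,0.01,0,0.2]'; python3 - <<'E'
from h import *
ci=optics.camera_info('wrist'); im=np.ascontiguousarray(optics.get_image('wrist')[:,:,::-1]); print(ci['eye'])
cv2.imwrite('pics/w6.png',cv2.resize(im[80:200,200:440],None,fx=3.3,fy=3.3,interpolation=cv2.INTER_CUBIC))
print(proj(ci,[[.458,.21,.04],[.458,.31,.04],[.458,.21,.095]]).round(1))
for n in('scene','top'): cv2.imwrite(f'pics/{n}2.png',optics.get_image(n)[:,:,::-1])
E
```

```text
time: 25.1
position: [0.5428, 0.261, 0.2665]
tool_rot: [-0.001, 0.009, 1.0, 0.001]
force: [0.3, -0.1, 0.6]
width: 0.595
[0.45968591 0.26135468 0.43868031]
[[278.1 110.1]
 [356.7 108.6]
 [271.6 109.9]]
```

View pics/w6.png

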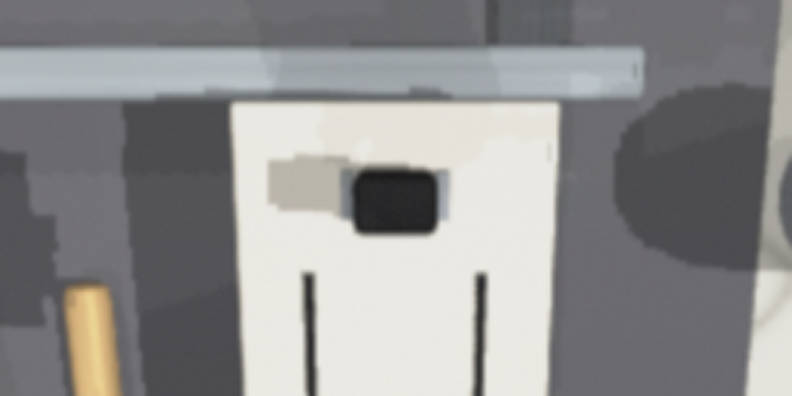

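View pics/scene2.png

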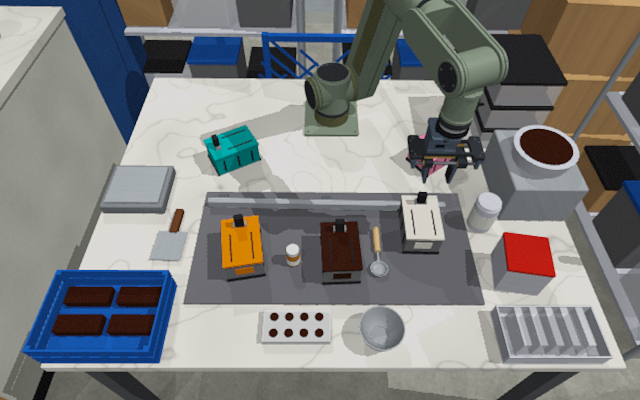

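```bash
python3 - <<'E'
from h import *
ci=optics.camera_info('wrist'); im=np.ascontiguousarray(optics.get_image('wrist')[:,:,::-1])
g=cv2.cvtColor(im,cv2.COLOR_BGR2GRAY)
for c in(240,255,264,275,285,300,330,345,355,363,375,385): print(c,g[92:116,c].tolist())
t0=cv2.imread('pics/top0.png').astype(int);t2=cv2.imread('pics/top2.png').astype(int)
from meas import *
lids('top',cv2.imread('pics/top2.png'),(200,120,437,210)); lids('scene',cv2.imread('pics/scene2.png'),(190,195,455,300))
E
```

```text
240 [110, 107, 117, 155, 178, 184, 184, 184, 185, 183, 184, 186, 188, 189, 187, 184, 178, 162, 132, 99, 81, 77, 75, 76]
255 [105, 93, 110, 156, 180, 185, 185, 186, 185, 184, 185, 187, 191, 191, 189, 178, 152, 123, 101, 86, 77, 77, 76, 76]
264 [108, 105, 116, 156, 178, 186, 186, 186, 185, 184, 185, 187, 191, 191, 183, 157, 135, 120, 102, 85, 78, 77, 77, 77]
275 [110, 108, 117, 155, 179, 187, 187, 186, 184, 183, 185, 188, 190, 191, 184, 158, 136, 120, 118, 158, 210, 228, 231, 232]
285 [102, 100, 104, 135, 157, 165, 167, 166, 164, 162, 163, 165, 167, 167, 161, 141, 118, 105, 106, 151, 209, 227, 232, 232]
300 [102, 99, 103, 133, 155, 164, 164, 162, 160, 158, 161, 164, 165, 166, 165, 158, 131, 107, 105, 146, 198, 220, 225, 225]
330 [102, 100, 103, 132, 154, 163, 165, 163, 161, 160, 162, 164, 165, 164, 158, 135, 115, 103, 105, 147, 199, 221, 225, 226]
345 [109, 106, 107, 134, 155, 164, 166, 163, 162, 161, 164, 166, 167, 167, 166, 168, 163, 149, 134, 154, 201, 221, 225, 227]
355 [94, 93, 108, 149, 170, 178, 179, 176, 175, 174, 177, 181, 182, 180, 180, 182, 177, 159, 139, 161, 211, 227, 228,
[... 176 characters left out ...]
, 179, 187, 194, 196, 195, 192, 194, 190, 170, 142, 118, 110, 109, 109, 108]
385 [111, 111, 122, 154, 173, 179, 179, 179, 179, 178, 180, 184, 184, 183, 181, 175, 169, 153, 131, 114, 109, 109, 109, 109]
top orange px [377 131] [418 182] centre 623.8 -262.6 size 159.3 109.8 yaw deg 10.3
top white px [224 188] [232 207] centre 502.0 300.7 size 26.4 63.0 yaw deg -0.57
top dark px [296 131] [329 178] centre 637.4 18.9 size 156.6 104.8 yaw deg 2.51
scene orange px [221 215] [262 268] centre 630.2 -265.3 size 163.8 110.6 yaw deg 10.13
scene white px [401 195] [444 240] centre 543.2 268.8 size 129.0 164.9 yaw deg -0.87
scene dark px [321 222] [361 271] centre 643.9 15.1 size 160.6 108.0 yaw deg 2.56
```

The lid front edge (row about 111.1 at both ends, columns 275 and 363) is parallel to the rail edge, with no more than about 1 px between them. That fits contact with the rounded edge of the rail. Dark and orange have not moved, and the arm is clear.

```bash
python3 - <<'E'
from rig import finish_job,state
print(state()['time'],state()['force']); print(finish_job())
E
```

```text
25.3 [-0.13638935 -0.98526815 -0.12933333]
the job is handed in; nothing more can be done
None
```

I weighed the totes in the order dark, orange, white and pulled only the white one, the single full tote, to the rail. The job was handed in at 25.3 s with the gripper empty and clear of everything.

| Tote | Load on the handle | Result |
|---|---|---|
| Dark brown | about 1.9 N | empty, set back where it stood |
| Orange | about 1.9 N | empty, set back where it stood |
| White | about 6 N | full, pulled to the rail |

- **Tipping:** Each grab handle was raised about 9.5 mm in an arc, with the far end left on the slab.
- **White against the rail:** It stopped moving while the pull rose to about 7 N, with almost no twist, so it met the rail evenly. From straight above, its front is parallel to the rail.
- **White, less certain:** The same picture shows a dark line of up to about 1 mm between lid and rail. I put it down to the rail's rounded edge, but it is at the limit of the calibration, so I can't rule out a gap of that size. The first part of the pull (about 50 mm) was also done with the hand still carrying about 5 N of the front end. I lowered it fully before going on.
- **Dark and orange:** In the before-and-after pictures they moved about 1 mm or less, which is within measurement noise.
- **Other things:** The arm was not seen to touch the spoon, jar, can, scraper or look-alikes. They look unchanged in the last scene picture, except the pink look-alike, mostly hidden there by the gripper.
- **Camera disagreement:** The scene and top cameras differed by 4 to 8 mm in x, so I took the grasp positions from the wrist camera.

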